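# Isolate the air, open the clip magazine's guard gate and hold it wide

### The job

The clip magazine of the grafting machine has to be cleared: first turn the black lock collar of the air isolator clockwise until its red pointer stands at the red locked mark. Then squeeze the red catch beside the gate until it is fully drawn (it stays drawn), and after that squeeze the two blue grips of the gate's handle together and swing the gate towards you, past its half-open detent, until it is wide open. Finish while still holding the gate wide open by its handle (it springs back if let go), and leave the tray, the pot and the screwdriver where they are.

Things in the scene. Friction and masses are not known exactly. Their poses are not given: they have to be found in the camera images.
- air_block: Air isolator, fixed: round grey block 110 mm across, 65 mm high, on a 130 mm square foot plate; origin under its centre. A black lock collar turns about the vertical on top of it. It and the yellow control box may stand on either side, left or right.
- collar_grip (a point): On the collar's turning axis, 113 mm above the table; turns with the collar. The collar is a 64 mm black ring (68 to 86 mm high) with two upright ears opposite each other along this point's y: each 7 mm thick, 22 mm wide (x), up to 128 mm high, 47 mm over their outer faces, 33 mm between; a stub between them reaches 96 mm. Pinch the ears' outer faces from above. Its x is along the pointer.
- collar_pointer (a point): Outer end of the red pointer on the collar, 39 mm from the turning axis, 90 mm above the table.
- lock_mark (a point): Red locked mark on top of the grey block, 45 mm from the collar's axis, 69 mm above the table (a green mark shows the fully unlocked place). The collar is locked when its pointer lies over this mark, seen from above.
- collar (a joint): Turn of the lock collar in rad, growing clockwise seen from above: 0 at the green mark, 1.25 at the red locked mark, hard stop at 1.31; locked counts from 1.15 on. Starts between 0 and 0.5. Stiff (about 0.06 N m of friction), stays where it is left.
- magazine: Fixed clip magazine: black base plate and low enclosure (145 mm high) with its gate on the robot's side, an aluminium post (150 mm high) with the red catch beside the gate's free edge. Origin on the table under the gate's plane, y along the shut gate to the hinge (hinge line at y = +140 mm), x away from the robot.
- catch_a_grip (a point): First catch: two upright red tabs on the post, each 8 mm thick (y), 24 mm wide (x), 150 to 215 mm above the table, 50 mm over outer faces, 34 mm between. Point fixed midway between them as at the start, 195 mm high. At y = -21 mm the fixed tab (magazine_c8); at +21 mm, nearer the gate, the tab that slides 12 mm towards it and draws a bolt. Outer faces 38 mm apart when drawn.
- catch_a (a joint): Travel of the first catch in m: 0 bolted, 0.012 fully drawn (counts from 0.009). About 3 N of friction, no spring: it stays where it is left.
- handle_grip (a point): Gate's handle: two upright blue grips on its upper edge, each 8 mm thick (y), 24 mm wide (x), 150 to 215 mm above the table, 48 mm over outer faces, 32 mm between. Point midway (unsqueezed), 195 mm high, 167 mm from the hinge line, on the gate; y points to the hinge. At y = +20 mm the fixed grip (gate_c5); at -20 mm the spring grip. Below them: gate edge (150 mm high), brass bolt (to 164 mm).
- catch_b (a joint): Second catch: travel in m of the handle's spring grip towards the fixed grip, which draws the handle's bolt: 0 free and bolted, 0.010 fully squeezed (counts from 0.007). Takes 5 to 8 N; springs back when released. The grips' outer faces are 38 mm apart when squeezed.
- gate_hinge (a point): A point on the gate's vertical hinge line, 195 mm above the table. Its axes turn with the gate, which extends from here along -y: a framed amber panel 205 mm long, 12 mm thick, from 30 to 150 mm above the table.
- gate (a joint): Opening angle of the gate in rad: 0 shut, growing as the free end swings towards the robot (clockwise seen from above), stop at 1.42. A spring pulls it shut (about 1.5 to 2.5 N felt at the handle); a ball detent at about 0.4 to 0.8 takes about 5 N at the handle to pass; wide open counts from 1.15. Let go when wide, it swings back to the detent.
- clip_tray: Bystander: white open tray with grey clips, 100 x 130 x 40 mm, origin under its centre. Leave alone.
- pot: Bystander: black seedling pot, 60 mm across, 55 mm high, with two green leaves up to 110 mm; origin under its centre. Leave alone.
- screwdriver: Bystander: screwdriver with a red handle, 130 mm long, lying on the table between the robot and the magazine; leave alone.
- control_box: Fixed yellow control box, 100 x 130 mm, 81 mm high with its red stop button; origin under its centre. Not needed.
Mind the look-alikes: they are no part of the job. Of the things like the air_block, leave any that is brown; of the rest the smaller one is meant.

How it is judged:
On the way, in this order (a step that is already met when the one before it is completed fails the run):
1. the lock collar is turned to its red locked mark (value of joint collar above 1.15 rad), for 0.2 s.
2. the red catch is squeezed between the fingers until fully drawn (value of joint catch_a above 0.009 m and contact force between the fingers and magazine_c8 above 1 N), for 0.1 s.
3. the handle's grips are squeezed together while the gate is still shut (value of joint catch_b above 0.007 m and contact force between the fingers and gate_c5 above 1 N and value of joint gate below 0.3 rad), for 0.1 s.
4. the gate is past its detent, held by the handle (value of joint gate above 0.85 rad and contact force between the fingers and gate_c5 above 0.5 N), for 0.1 s.
At the end, for the whole second after the job is handed in: The program ends with the fingers holding the gate by its handle (more than 1 N on the fixed grip), the gate at rest and wide open (joint above 1.15 rad), the collar within 0.1 rad of its locked mark and the red catch still drawn (above 9 mm) (value of joint each of gate, collar above 1.15 rad and contact force between the fingers and gate_c5 above 1 N and velocity of joint gate between -0.2 and 0.2 rad/s and value of joint catch_a above 0.009 m); the arm keeps its last pose, push and grip.
It fails at once if a catch is worked before the air collar is locked (value of joint collar below 1.1 rad and (value of joint catch_a above 0.005 m or value of joint catch_b above 0.006 m)).
It fails at once if the handle's catch is squeezed before the red catch is drawn (value of joint catch_b above 0.006 m and value of joint catch_a below 0.007 m).
It fails at once if a bystander is moved more than 25 mm (distance of any of clip_tray, pot, screwdriver from where it was at the start of the episode above 0.025 m).
It also fails if it takes over 72 s, if anything falls off the work surface, if the arm or the gripper's body presses on something with over 40 N, if the wrist force passes 120 N, or if a joint passes its speed limit or range.

### The arm

A 7-joint arm with a two-finger parallel gripper is mounted at the origin on the work surface. World frame = base frame: x ahead of the robot, y to its left, z up, the work surface at z = 0. Lengths are in m, angles in rad, forces in N, time in s.
With the tool pointing down it reaches from about 0.4 to 0.85 m from the base axis. Payload 4.5 kg.
Tool frame: the origin (TCP) lies midway between the tips of the shut fingers; the grasp point (between the pads) lies tcp_to_grasp behind it (tcp_to_grasp is the distance from the TCP to the grasp point, in m); z points along the fingers, x is the direction in which the jaws open and shut, and the axes are right-handed (so a half turn about z gives the same grasp; the last joint's range is limited). The gripper opens to 88 mm and grips with 3 to 60 N. Pads are 18 mm wide; open, the fingers measure 123 mm over their backs; the gripper's body (75 mm by 187 mm) begins 45 mm behind the grasp point.
Start: joints at [-1.249, 0.689, -0.195, 1.565, 0.157, 0.902, -0.215], TCP at [0.177, 0.599, 0.239] pointing down, gripper open.
Joint ranges: [-3.01, 3.01], [-0.46, 2.08], [-1.47, 1.51], [0.13, 2.56], [-1, 4.14], [0.04, 2.09], [-2.66, 2.66]. Speed limits (rad/s): [2.57, 2.57, 3.14, 3.14, 3.14, 3.14, 3.14].

### API

Orientations are given as [roll, pitch, yaw] about the fixed x, y, z axes, in that order (R = Rz(yaw) Ry(pitch) Rx(roll)).
In Python, from cell import state, snapshot, finish_job, tcp_to_grasp gives the robot as it stands. The module is installed in compiled form; this text tells all that it offers.
- The arm moves only by the shell command python3 -m pendant 'ROWS' [FORCE]. ROWS is JSON, a list of rows, each a list of 5 numbers: the shift along the tool's x, y, z in cm, then the turn about the tool's z in degrees, then the opening, from 0 (shut) to 1 (fully open). A call has 1 to 8 rows; each row shifts and turns the commanded pose from where the row before left it, along the tool's axes as they then stand; what a row does not reach is not made up. A row lasts 1/8 s, in which the tool goes at most 62.5 mm and 10.7 degrees, less where a joint would pass 70% of its speed; a pose out of reach is approached as far as the arm can. A call with a gripper value outside its range is refused whole. The fingers move at their own pace and stop on an object; FORCE is the grip in N (left out, the last holds). Time passes only in rows, so rows that do not move let the fingers close. It gives the time, the measured TCP pose, the force and the opening at its end, in the units of the state.
- state(): the state, without advancing time (a new reading comes with each control period).
- snapshot(name): name is "scene" or "side" or "wrist"; returns a dict with "image" (400x640x3 uint8, red, green, blue), "z_map" (400x640 float32, m along the optical axis (not along the pixel's ray), 0 where there is no reading), "fx", "fy", "cx", "cy" (pixels), "k1" (the pictures are not rectified: a ray, as slopes to the right and down, at radius r is drawn at 1 + k1 r^2 times it, then the intrinsics apply), "xyz" and "rotation" of the camera in the world; the wrist camera has in their place "mount" (4x4, takes a point from camera to tool coordinates, whose origin is the TCP and whose axes are the tool frame's). Camera axes: x right, y down, z forward; pixel columns grow to the right and rows downward; lengths in m; the calibration is good to about 2 mm. A picture is of the moment at which its call begins: read the wrist's pose just before it.
- finish_job(): hands the job in, once; it reports no verdict.
The state is a dict: "time_s": time; "qpos": joint angles; "dq": joint speeds; "tau": joint torques, N m; "position": TCP position; "tool_rot": TCP orientation; "ft_force": force on the tool from outside, world axes, zero at the start; "ft_torque": the same for the moment, N m; "finger_gap": finger opening in m.
Only numpy, scipy, OpenCV 4.12 (cv2) and the standard library are available. Lean on these libraries where they do the work, as an engineer would, in place of code of your own. Each camera call takes 0.05 s, during which the arm holds its last target.

## Working session

There is one attempt and no reset: what is moved stays moved. The work goes in short steps, Python scripts to look and compute and a shell command to move; the robot and the scene stay as the last step left them, time stands still between calls to the robot, and variables do not carry over. Pictures are saved under pics/ and viewed, and the job is handed in when it is done.

```bash
mkdir -p pics
cat > h.py <<'E'
import numpy as np,cv2
from cell import state,snapshot,tcp_to_grasp
from scipy.spatial.transform import Rotation as R
def snap(n,f):
    s=state(); d=snapshot(n); cv2.imwrite('pics/%s.png'%f,d['image'][:,:,::-1])
    if 'mount' in d:
        T=np.eye(4);T[:3,3]=s['position'];tr=np.array(s['tool_rot']);T[:3,:3]=tr if tr.shape==(3,3) else R.from_euler('xyz',tr).as_matrix()
        M=T@np.array(d['mount'])
    else:
        M=np.eye(4);M[:3,3]=d['xyz'];r=np.array(d['rotation']);M[:3,:3]=r if r.shape==(3,3) else R.from_euler('xyz',r).as_matrix()
    np.savez('pics/%s.npz'%f,img=d['image'],z=d['z_map'],M=M,K=[d['fx'],d['fy'],d['cx'],d['cy'],d['k1']])
def cloud(f):
    d=np.load('pics/%s.npz'%f);fx,fy,cx,cy,k=d['K'];z=d['z']
    v,u=np.mgrid[:z.shape[0],:z.shape[1]]
    x=(u-cx)/fx;y=(v-cy)/fy
    a,b=x.copy(),y.copy()
    for _ in range(10):
        r=1+k*(a*a+b*b);a=x/r;b=y/r
    P=np.stack([a*z,b*z,z],-1)@d['M'][:3,:3].T+d['M'][:3,3]
    P[z==0]=np.nan
    return P,d['img']
def crop(f,u0,v0,u1,v1,s,o):
    i=cv2.imread('pics/%s.png'%f)[v0:v1,u0:u1];cv2.imwrite('pics/%s.png'%o,cv2.resize(i,None,fx=s,fy=s,interpolation=cv2.INTER_CUBIC))
E
python3 - <<'E'
from h import *
print(state(),tcp_to_grasp)
for n in('scene','side','wrist'):
    snap(n,n+'0')
d=snapshot('wrist');print(d['mount'])
E
```

```text
{'time_s': 0.0, 'qpos': array([-1.24919508,  0.68998741, -0.19451841,  1.56634235,  0.1573261 ,
        0.90247448, -0.21508229]), 'dq': array([ 6.09528926e-05,  1.21615927e-03,  1.29529139e-04,  1.79328440e-03,
        1.84397243e-04, -3.07949250e-04,  4.45987656e-04]), 'tau': array([ 2.55471323e-04, -5.27546668e+01, -1.26710761e+00, -1.53429508e+01,
       -5.27215283e-02,  6.39716411e-03,  1.64205862e-04]), 'position': array([0.17727565, 0.59867975, 0.23790845]), 'tool_rot': array([3.14144713e+00, 1.81107270e-03, 1.28311647e+00]), 'ft_force': array([-0.07107504,  0.31378002, -0.36728553]), 'ft_torque': array([0.01074773, 0.03983916, 0.01867091]), 'finger_gap': 0.08768919651183242} 0.0187
[[ 9.99999943e-01  2.07325242e-04  2.66885093e-04 -3.89946618e-05]
 [-2.80347653e-04  9.49910889e-01  3.12520758e-01 -8.16737826e-02]
 [-1.88723614e-04 -3.12520815e-01  9.49910893e-01 -1.45165524e-01]
 [ 0.00000000e+00  0.00000000e+00  0.00000000e+00  1.00000000e+00]]
```

View pics/scene0.png

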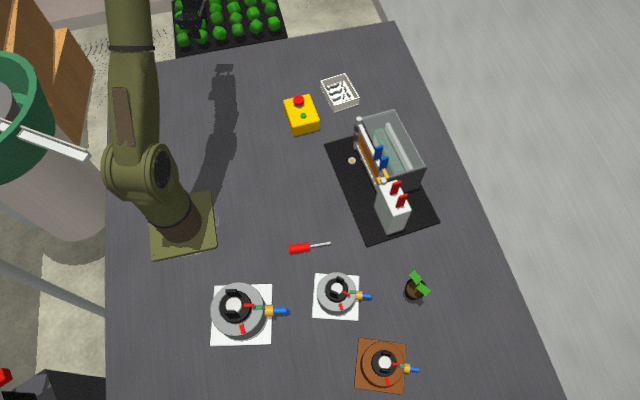

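View pics/side0.png

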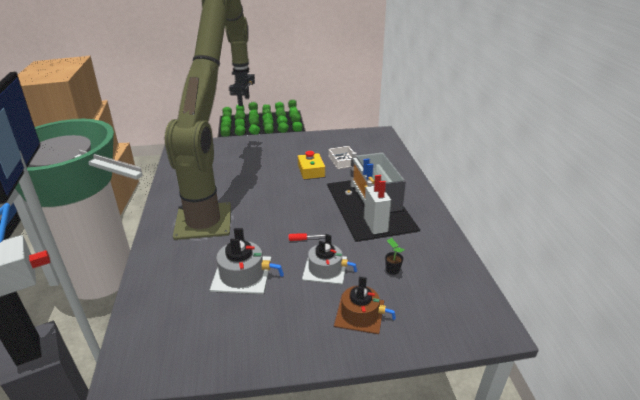

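View pics/wrist0.png

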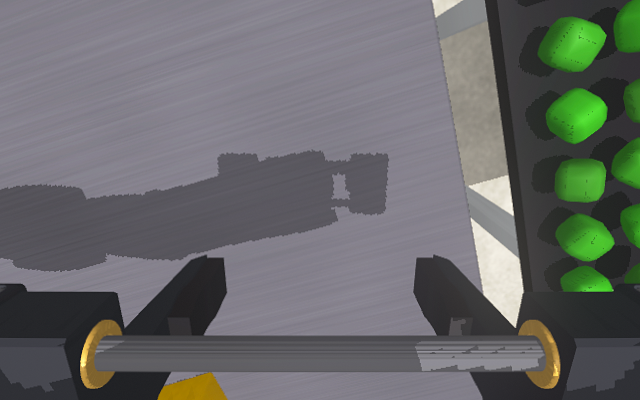

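The scene view shows three isolators: a large grey one at (240,310), a small grey one at (337,293) and a brown one at (382,363). The small grey one is the target. The magazine is at (380,190), with the red catch tabs at (397,190) and (402,200) and the blue grips at (379,152) and (384,162).

Run:
```python
from h import *
crop('scene0',295,255,385,335,8,'c1')
crop('scene0',330,100,440,250,4,'c2')
P,I=cloud('scene0')
for n,u,v in [('gate blue',379,150),('blue2',384,161),('red1',395,186),('red2',401,199),('small block',337,293),('plate corner',313,318),('screw',300,248),('pot',415,290),('big',240,310),('tray',340,90)]:
    print(n,P[v,u].round(4))
# block footprint
def reg(u0,v0,u1,v1,zl,zh):
    Q=P[v0:v1,u0:u1].reshape(-1,3);m=(Q[:,2]>zl)&(Q[:,2]<zh);return Q[m]
Q=reg(300,260,370,330,.055,.072)
print(len(Q),Q.min(0),Q.max(0))
# circle fit
A=np.c_[Q[:,:2],np.ones(len(Q))]
Q=reg(300,260,370,330,.10,.14);print(Q.round(3)[:40],len(Q))
h=I.astype(int);r,g,b=h[...,0],h[...,1],h[...,2]
for nm,m in (('red',(r>150)&(g<80)&(b<80)),('blue',(b>120)&(r<80)),('green',(g>120)&(r<100)&(b<110))):
    Q=P[m];Q=Q[Q[:,2]>.06]; Q=Q[(Q[:,0]>.3)]
    print(nm,len(Q))
    lab=cv2.connectedComponentsWithStats(m.astype(np.uint8))
    for i in range(1,lab[0]):
        q=P[lab[1]==i]
        if len(q)>4: print(lab[3][i].round(),len(q),np.nanmean(q,0).round(3),np.nanmin(q,0).round(3),np.nanmax(q,0).round(3))
```

```text
gate blue [ 0.6255 -0.0007  0.2026]
blue2 [ 0.627  -0.0419  0.2069]
red1 [ 0.6355 -0.1201  0.1963]
red2 [ 0.6387 -0.1622  0.1969]
small block [ 0.4149 -0.353   0.1287]
plate corner [ 0.3428 -0.3769  0.0024]
screw [ 0.3497 -0.172   0.0252]
pot [ 0.6369 -0.3757  0.0442]
big [ 0.1617 -0.3361  0.1144]
tray [0.6231 0.41   0.0106]
779 [ 0.36615397 -0.38606898  0.05579328] [ 0.47278156 -0.27664337  0.0716507 ]
[[ 0.423 -0.308  0.128]
 [ 0.426 -0.309  0.128]
 [ 0.429 -0.309  0.127]
 [ 0.423 -0.311  0.129]
 [ 0.426 -0.311  0.126]
 [ 0.428 -0.312  0.125]
 [ 0.431 -0.313  0.128]
 [ 0.433 -0.313  0.128]
 [ 0.422 -0.313  0.125]
 [ 0.425 -0.313  0.124]
 [ 0.427 -0.315  0.128]
 [ 0.429 -0.316  0.131]
 [ 0.432 -0.316  0.129]
 [ 0.435 -0.316  0.124]
 [ 0.437 -0.318  0.129]
 [ 0.423 -0.312  0.111]
 [ 0.424 -0.316  0.123]
 [ 0.427 -0.317  0.127]
 [ 0.429 -0.317  0.126]
 [ 0.432 -0.319  0.129]
 [ 0.434 -0.319  0.128]
 [ 0.437 -0.32   0.129]
 [ 0.439 -0.321  0.129]
 [ 0.421 -0.311  0.101]
 [ 0.423 -0.312  0.103]
 [ 0.425 -0.314  0.109]
 [ 0.428 -0.315  0.111]
 [ 0.43  -0.317  0.114]
 [ 0.431 -0.321  0.12
[... 2408 characters left out ...]
52  0.867 -0.033] [ 0.392  0.915 -0.008]
[237.  27.] 48 [ 0.289  0.89  -0.019] [ 0.274  0.874 -0.032] [ 0.306  0.904 -0.008]
[218.  30.] 69 [ 0.209  0.892 -0.019] [ 0.185  0.872 -0.034] [ 0.237  0.913 -0.002]
[202.  33.] 31 [ 0.142  0.881 -0.011] [ 0.133  0.552 -0.031] [0.175 0.907 0.253]
[181.  36.] 43 [ 0.052  0.893 -0.016] [ 0.036  0.876 -0.022] [ 0.067  0.91  -0.011]
[21. 91.] 870 [-0.545  0.653  0.078] [-0.692  0.403 -0.068] [-0.472  0.878  0.106]
[303. 115.] 20 [0.457 0.285 0.062] [0.45  0.274 0.059] [0.464 0.296 0.066]
[419. 283.] 188 [ 0.639 -0.372  0.101] [ 0.617 -0.408 -0.002] [ 0.693 -0.336  0.112]
[402. 366.] 10 [ 0.534 -0.559  0.069] [ 0.529 -0.562  0.066] [ 0.539 -0.555  0.071]
```

View pics/c1.png

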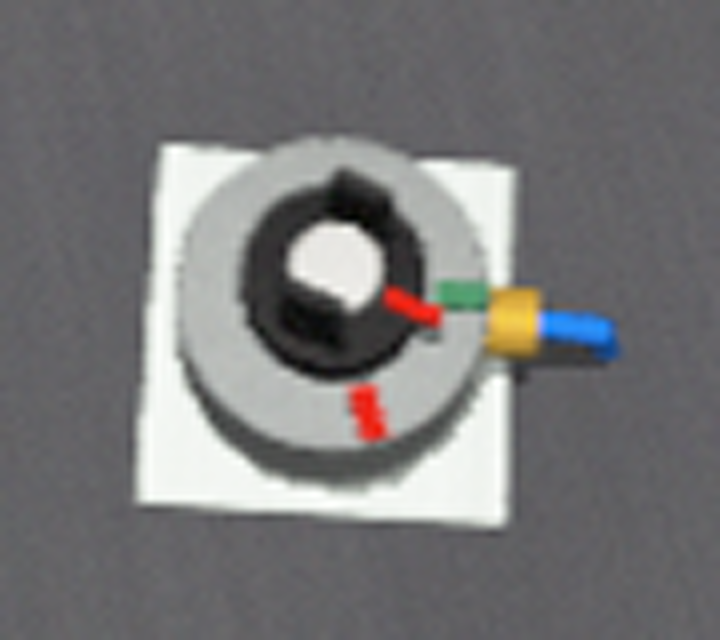

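View pics/c2.png

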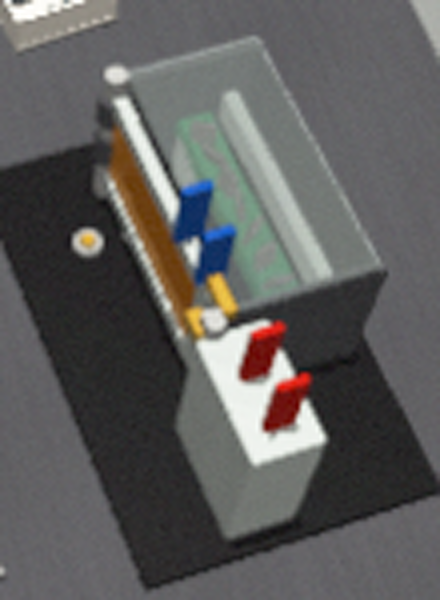

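```bash
cat >> h.py <<'E'
def plan(p,yaw=None):
    s=state();Rm=R.from_euler('xyz',s['tool_rot']).as_matrix()
    d=Rm.T@(np.array(p)-s['position'])*100
    y=np.degrees(s['tool_rot'][2])
    print('pos',s['position'].round(4),'yaw',y.round(2),'rp',np.degrees(s['tool_rot'][:2]).round(2),'q',s['qpos'].round(2),'F',s['ft_force'].round(2),'gap',round(s['finger_gap'],4),'t',s['time_s'])
    print('shift cm',d.round(2),'dist',np.linalg.norm(d).round(2),'turn',None if yaw is None else round((y-yaw+180)%360-180,2))
E
python3 -c "
from h import *
plan([.42,.35,.30])"
```

```text
pos [0.1773 0.5989 0.2382] yaw 73.51 rp [1.8e+02 6.0e-02] q [-1.25  0.69 -0.19  1.57  0.16  0.9  -0.22] F [ 0.69 -0.92 -0.24] gap 0.0881 t 0.2
shift cm [-16.99  30.34  -6.16] dist 35.31 turn None
```

```bash
python3 -m pendant '[[-2.2,3.8,-0.8,0,1],[-2.2,3.8,-0.8,0,1],[-2.2,3.8,-0.8,0,1],[-2.1,3.8,-0.8,0,1],[-2.1,3.8,-0.8,0,1],[-2.1,3.8,-0.8,0,1],[-2.1,3.8,-0.7,0,1],[-2.0,3.8,-0.7,0,1]]'; python3 -c "
from h import *
plan([.42,-.05,.30])"
```

```text
time_s: 1.2
position: [0.4215, 0.3488, 0.3009]
tool_rot: [-3.142, 0.0, 1.283]
ft_force: [0.7, 0.4, 0.3]
finger_gap: 0.0881
pos [0.4215 0.3488 0.3009] yaw 73.51 rp [-1.7999e+02  1.0000e-02] q [-0.63  0.51 -0.24  1.72  0.14  0.93  0.36] F [0.69 0.39 0.3 ] gap 0.0881 t 1.2
shift cm [-38.28  11.18   0.1 ] dist 39.88 turn None
```

```bash
python3 -m pendant '[[-4.8,1.4,0,0,1],[-4.8,1.4,0,0,1],[-4.8,1.4,0,0,1],[-4.8,1.4,0,0,1],[-4.8,1.4,0,0,1],[-4.8,1.4,0,0,1],[-4.8,1.4,0,0,1],[-4.8,1.4,0,0,1]]'; python3 -c "
from h import *
plan([.42,-.331,.26],52)"
```

```text
time_s: 2.2
position: [0.4189, -0.0515, 0.3008]
tool_rot: [3.141, -0.0, 1.283]
ft_force: [0.2, -0.3, 0.4]
finger_gap: 0.0883
pos [ 0.4189 -0.0515  0.3008] yaw 73.52 rp [ 1.7998e+02 -1.0000e-02] q [ 0.17  0.34 -0.22  2.05  0.1   0.76  1.17] F [ 0.15 -0.35  0.35] gap 0.0883 t 2.2
shift cm [-26.77   8.03   4.08] dist 28.24 turn 21.52
```

```bash
python3 -m pendant '[[-4.5,1.3,0.6,0,1],[-4.5,1.3,0.6,0,1],[-4.5,1.3,0.6,0,1],[-4.5,1.3,0.6,0,1],[-4.4,1.4,0.8,0,1],[-4.4,1.4,0.8,0,1],[0,0,0,10.5,1],[0,0,0,10.5,1]]'; python3 -c "
from h import *
plan([.42,-.331,.26],52)
snap('wrist','w1');snap('scene','s1')
P,I=cloud('w1')
Q=P.reshape(-1,3);C=I.reshape(-1,3).astype(int)
ok=(np.hypot(Q[:,0]-.42,Q[:,1]+.331)<.07)
r,g,b=C.T
top=ok&(Q[:,2]>.122)&(Q[:,2]<.135);print('ears',top.sum(),Q[top].mean(0))
red=ok&(r>130)&(g<80)&(b<80)
q=Q[red&(Q[:,2]>.08)];print('ptr',len(q),q.mean(0))
q=Q[red&(Q[:,2]<.078)];print('mark',len(q),q.mean(0))
gr=ok&(g>r+30)&(g>b+10);print('green',gr.sum(),Q[gr].mean(0))
st=ok&(Q[:,2]>.092)&(Q[:,2]<.1)&(r>150)&(g>150);print('stub',st.sum(),Q[st].mean(0),Q[st].min(0),Q[st].max(0))
"
```

```text
time_s: 3.2
position: [0.4192, -0.3303, 0.2602]
tool_rot: [-3.141, -0.0, 0.909]
ft_force: [-0.9, 0.5, -0.0]
finger_gap: 0.0882
pos [ 0.4192 -0.3303  0.2602] yaw 52.07 rp [-1.7995e+02 -1.0000e-02] q [ 0.62  0.54 -0.06  1.82  0.05  0.79  1.44] F [-0.85  0.54 -0.04] gap 0.0882 t 3.2
shift cm [-0.    0.1   0.02] dist 0.11 turn 0.07
ears 447 [ 0.41662669 -0.33051038  0.12644361]
ptr 124 [ 0.43939854 -0.34853027  0.09017085]
mark 129 [ 0.41868299 -0.37573183  0.06771326]
green 124 [ 0.46042391 -0.34336164  0.06805844]
stub 865 [ 0.41730105 -0.33032857  0.09500029] [ 0.40242515 -0.34564612  0.09271273] [ 0.43314225 -0.31546925  0.09721954]
```

View pics/w1.png

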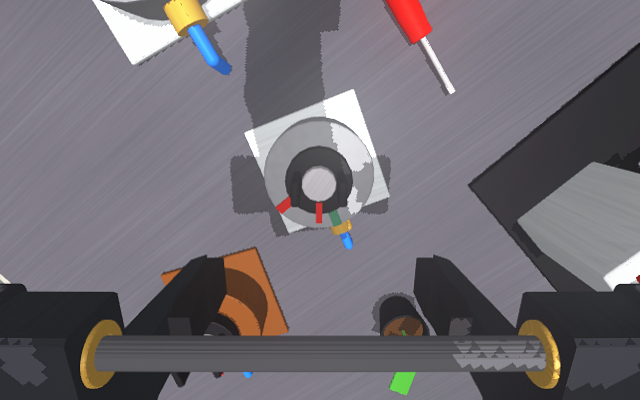

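The wrist view shows the collar at (319,183), the red pointer at (319,212), the red mark at (284,204) and the green mark at (336,218). The pointer is at −39° and the mark at −88°, so I need about 49° clockwise. I'll move down onto the ears.

```bash
python3 -c "
from h import *
plan([.4172,-.3304,.097],50.8)"
python3 -m pendant '[[-0.1,-0.15,2,1.3,1],[-0.05,0,3,0,1],[0,0,3,0,1],[0,0,3,0,1],[0,0,3,0,1],[0,0,2.3,0,1],[0,0,0,0,1]]'; python3 -c "
from h import *
plan([.4172,-.3304,.097],50.8)"
```

```text
pos [ 0.4196 -0.3296  0.2605] yaw 52.47 rp [-1.7997e+02  2.0000e-02] q [ 0.62  0.54 -0.06  1.82  0.05  0.79  1.45] F [ 0.34 -0.71  0.26] gap 0.088 t 3.3
shift cm [-0.2  -0.14 16.35] dist 16.35 turn 1.67
time_s: 4.18
position: [0.4168, -0.329, 0.0964]
tool_rot: [-3.138, -0.0, 0.897]
ft_force: [0.0, -0.8, -0.0]
finger_gap: 0.0884
pos [ 0.4168 -0.329   0.0964] yaw 51.4 rp [-1.798e+02 -2.000e-02] q [ 0.61  0.79 -0.04  1.96  0.08  0.39  1.4 ] F [ 0.   -0.77 -0.01] gap 0.0884 t 4.175
shift cm [-0.09  0.12 -0.06] dist 0.16 turn 0.6
```

```bash
python3 -m pendant '[[-0.08,0.1,0,0.5,0.6],[0,0,0,0,0.5],[0,0,0,0,0.4],[0,0,0,0,0.3],[0,0,0,0,0.3],[0,0,0,0,0.3]]' 25; python3 -c "
from h import *
plan([.4172,-.3304,.097],1.5)"
```

```text
time_s: 4.92
position: [0.4183, -0.331, 0.098]
tool_rot: [3.141, -0.001, 0.886]
ft_force: [0.4, 1.5, 4.4]
finger_gap: 0.0468
pos [ 0.4183 -0.331   0.098 ] yaw 50.74 rp [ 1.7997e+02 -3.0000e-02] q [ 0.61  0.79 -0.04  1.96  0.07  0.39  1.4 ] F [0.35 1.5  4.43] gap 0.0468 t 4.925
shift cm [-0.03 -0.12  0.1 ] dist 0.16 turn 49.24
```

Gap is 46.8 mm, so it is on the ears. Now I'll turn it.

```bash
python3 -m pendant '[[0,0,0,7,0.3],[0,0,0,7,0.3],[0,0,0,7,0.3],[0,0,0,7,0.3],[0,0,0,7,0.3],[0,0,0,7,0.3],[0,0,0,6,0.3],[0,0,0,0,0.3]]'; python3 -c "
from h import *
plan([.4172,-.3304,.097],1.5);snap('wrist','w2');snap('scene','s2')
crop('s2',295,255,385,335,8,'c3')
print(state()['ft_torque'])"
```

```text
time_s: 5.92
position: [0.4183, -0.331, 0.098]
tool_rot: [3.142, -0.001, 0.048]
ft_force: [0.2, 0.8, 4.5]
finger_gap: 0.0473
pos [ 0.4183 -0.331   0.098 ] yaw 2.73 rp [ 1.8e+02 -3.0e-02] q [ 0.5   0.8   0.15  1.97 -0.28  0.39  0.9 ] F [0.23 0.81 4.46] gap 0.0473 t 5.925
shift cm [-0.1  -0.06  0.1 ] dist 0.16 turn 1.23
[ 0.25878218  0.00079273 -0.0791997 ]
```

View pics/w2.png

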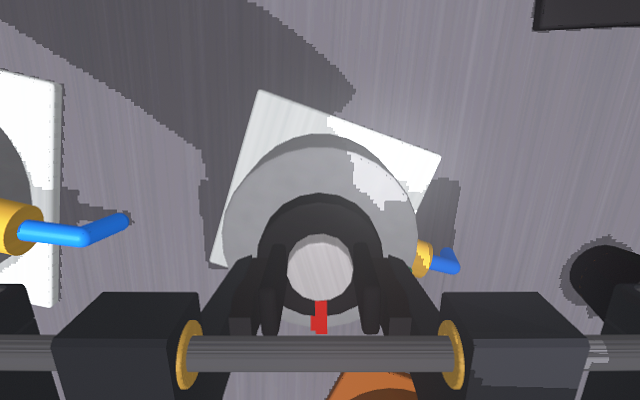

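```bash
python3 -m pendant '[[0,0,0,1.5,0.3],[0,0,0,0,0.3],[0,0,0,0,1],[0,0,0,0,1],[0,0,0,0,1],[0,0,0,0,1],[0,0,0,0,1]]'; python3 -c "
from h import *
plan([.4172,-.3304,.26],1.5);snap('wrist','w3')"
python3 -m pendant '[[0,0,-3,0,1],[0,0,-4,0,1],[0,0,-4,0,1],[0,0,-4,0,1],[0,0,-1,0,1]]'
python3 -c "
from h import *
snap('wrist','w4');plan([.5,-.1,.35],80)
P,I=cloud('w4')
Q=P.reshape(-1,3);C=I.reshape(-1,3).astype(int)
ok=(np.hypot(Q[:,0]-.418,Q[:,1]+.331)<.07)
r,g,b=C.T
red=ok&(r>130)&(g<80)&(b<80)
q=Q[red&(Q[:,2]>.08)];print('ptr',len(q),q.mean(0))
q=Q[red&(Q[:,2]<.078)];print('mark',len(q),q.mean(0))
st=ok&(Q[:,2]>.092)&(Q[:,2]<.1)&(r>150)&(g>150);print('stub',st.sum(),Q[st].mean(0))
"
```

```text
time_s: 6.9
position: [0.4178, -0.3312, 0.0976]
tool_rot: [-3.141, 0.0, 0.021]
ft_force: [-0.5, 0.3, 0.7]
finger_gap: 0.0884
pos [ 0.4178 -0.3312  0.0976] yaw 1.22 rp [-1.7999e+02  1.0000e-02] q [ 0.49  0.8   0.15  1.97 -0.29  0.39  0.89] F [-0.47  0.29  0.73] gap 0.0884 t 6.9
shift cm [ -0.06  -0.08 -16.24] dist 16.24 turn -0.28
time_s: 7.58
position: [0.4187, -0.332, 0.26]
tool_rot: [3.139, -0.004, 0.021]
ft_force: [-0.6, 0.8, 0.3]
finger_gap: 0.088
pos [ 0.4186 -0.3318  0.2597] yaw 1.21 rp [179.88  -0.18] q [ 0.41  0.55  0.28  1.83 -0.21  0.78  0.82] F [ 0.21  0.59 -0.19] gap 0.088 t 7.625
shift cm [  8.66 -22.98  -9.05] dist 26.17 turn -78.79
ptr 134 [ 0.41907928 -0.35926332  0.08908473]
mark 55 [ 0.41819162 -0.37841037  0.06799894]
stub 857 [ 0.41777792 -0.33013912  0.09501385]
```

View pics/w4.png

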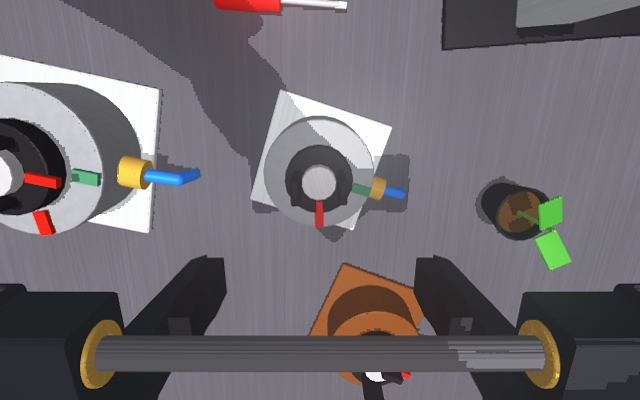

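The wrist view shows the pointer at (319,213) lying over the red mark, so the collar is locked. Next is the magazine.

```bash
python3 -m pendant '[[0,0,-2,-10.5,1],[0,0,-2,-10.5,1],[0,0,-2,-10.5,1],[0,0,-2,-10.5,1],[0,0,0,-10.5,1],[0,0,0,-10.5,1],[0,0,0,-10.5,1],[0,0,0,-10.5,1]]';python3 -c "
from h import *
plan([.60,-.09,.34],85)"
```

```text
time_s: 8.62
position: [0.4172, -0.3305, 0.3359]
tool_rot: [-3.139, -0.002, 1.494]
ft_force: [0.1, -0.3, -0.1]
finger_gap: 0.0883
pos [ 0.4172 -0.3305  0.3359] yaw 85.58 rp [-1.7985e+02 -1.3000e-01] q [ 0.66  0.45 -0.12  1.71  0.06  0.99  2.01] F [ 0.08 -0.34 -0.1 ] gap 0.0883 t 8.625
shift cm [25.39 16.37 -0.4 ] dist 30.21 turn 0.58
```

```bash
python3 -m pendant '[[4.2,2.7,0,0,1],[4.2,2.7,0,0,1],[4.2,2.7,0,0,1],[4.2,2.7,0,0,1],[4.2,2.7,0,0,1],[4.2,2.7,0,0,1],[0,0,0,0,1]]';python3 -c "
from h import *
plan([.60,-.09,.34],85)
snap('wrist','w5')
P,I=cloud('w5')
r,g,b=I.astype(int).transpose(2,0,1)
for nm,m in (('red',(r>110)&(g<70)&(b<70)&(P[...,2]>.14)),('blue',(b>90)&(r<80)&(g<120)&(P[...,2]>.14))):
    l=cv2.connectedComponentsWithStats(m.astype(np.uint8))
    for i in range(1,l[0]):
        q=P[l[1]==i]
        if len(q)>30:
            t=q[q[:,2]>.21]
            print(nm,l[3][i].round(),len(q),q.mean(0).round(4),'top',len(t),t.mean(0).round(4) if len(t) else '',t.min(0).round(3) if len(t) else '',t.max(0).round(3)if len(t) else '')
"
```

```text
time_s: 9.5
position: [0.6016, -0.0878, 0.3352]
tool_rot: [-3.139, -0.004, 1.496]
ft_force: [-0.7, -0.5, -0.4]
finger_gap: 0.0877
pos [ 0.6016 -0.0878  0.3352] yaw 85.69 rp [-179.85   -0.25] q [ 0.15  0.57 -0.13  1.49  0.08  1.1   1.49] F [-0.72 -0.5  -0.43] gap 0.0877 t 9.5
shift cm [-0.23 -0.15 -0.48] dist 0.55 turn 0.69
red [288. 231.] 581 [ 0.6321 -0.1165  0.197 ] top 250 [ 0.635  -0.1174  0.2137] [ 0.623 -0.122  0.21 ] [ 0.647 -0.113  0.216]
red [243. 238.] 784 [ 0.6372 -0.1575  0.1933] top 250 [ 0.6387 -0.159   0.2135] [ 0.628 -0.163  0.21 ] [ 0.651 -0.155  0.215]
blue [422. 204.] 579 [0.6201 0.001  0.1869] top 63 [0.6205 0.0011 0.2119] [ 0.612 -0.001  0.21 ] [0.633 0.006 0.215]
blue [381. 216.] 537 [ 0.6235 -0.0371  0.2003] top 265 [ 0.6267 -0.0359  0.2136] [ 0.616 -0.04   0.21 ] [ 0.639 -0.031  0.216]
```

View pics/w5.png

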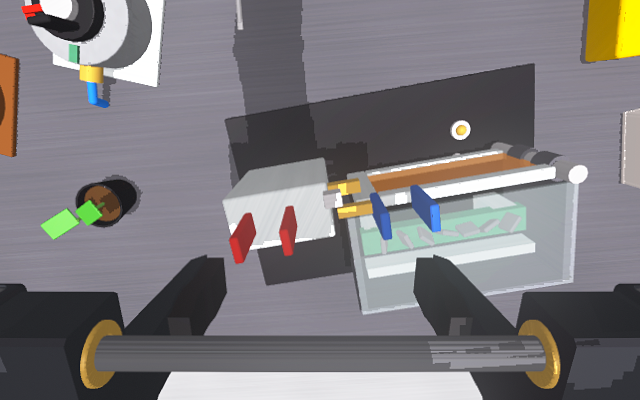

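The wrist view shows the red tabs at (243,238) and (288,231), and the blue grips at (381,216) and (425,208). The gate line runs at yaw ≈95.3°. I'll approach the red catch offset 6 mm towards the fixed tab.

```bash
python3 -m pendant '[[0,0,0,-9.5,1],[0,0,0,0,1]]';python3 -c "
from h import *
plan([.6374,-.1442,.178],95.3)"
```

```text
time_s: 9.8
position: [0.5992, -0.0953, 0.3367]
tool_rot: [-3.139, -0.0, 1.649]
ft_force: [-0.4, -0.3, 0.5]
finger_gap: 0.088
pos [ 0.5992 -0.0953  0.3367] yaw 94.49 rp [-179.87   -0.  ] q [ 0.18  0.57 -0.17  1.49  0.1   1.1   1.63] F [-0.43 -0.29  0.46] gap 0.088 t 9.8
shift cm [-5.17  3.46 15.86] dist 17.04 turn -0.81
```

```bash
cat >> h.py <<'E'
def tabs(f):
    P,I=cloud(f)
    r,g,b=I.astype(int).transpose(2,0,1)
    for nm,m in (('red',(r>110)&(g<70)&(b<70)&(P[...,2]>.14)),('blue',(b>80)&(r<80)&(b>g+30)&(P[...,2]>.14))):
        l=cv2.connectedComponentsWithStats(m.astype(np.uint8))
        for i in range(1,l[0]):
            q=P[l[1]==i]
            if len(q)>30:
                t=q[q[:,2]>.209]
                if len(t): print(nm,l[3][i].round(),len(q),'top',len(t),t.mean(0).round(4),t.min(0).round(3),t.max(0).round(3))
E
python3 -c "
from h import *
plan([.6374,-.1442,.178],95.3)
snap('wrist','w6');tabs('w6')
plan([.6374,-.1442,.178],95.3)
"
```

```text
pos [ 0.5992 -0.0953  0.3367] yaw 94.49 rp [-179.87   -0.  ] q [ 0.18  0.57 -0.17  1.49  0.1   1.1   1.63] F [-0.43 -0.29  0.46] gap 0.088 t 9.8
shift cm [-5.17  3.46 15.86] dist 17.04 turn -0.81
red [245. 229.] 695 top 255 [ 0.639  -0.1589  0.2134] [ 0.628 -0.163  0.209] [ 0.652 -0.155  0.216]
red [291. 229.] 495 top 251 [ 0.6347 -0.1176  0.2136] [ 0.623 -0.122  0.209] [ 0.648 -0.113  0.216]
blue [428. 225.] 802 top 235 [0.6237 0.0033 0.2132] [ 0.611 -0.001  0.209] [0.635 0.008 0.216]
blue [385. 227.] 601 top 274 [ 0.6263 -0.0362  0.2135] [ 0.615 -0.04   0.209] [ 0.639 -0.031  0.215]
pos [ 0.5994 -0.0951  0.3369] yaw 94.42 rp [-179.9    0. ] q [ 0.18  0.57 -0.17  1.49  0.1   1.1   1.63] F [-1.26  0.71 -0.29] gap 0.0884 t 9.85
shift cm [-5.19  3.44 15.88] dist 17.06 turn -0.88
```

View pics/w6.png

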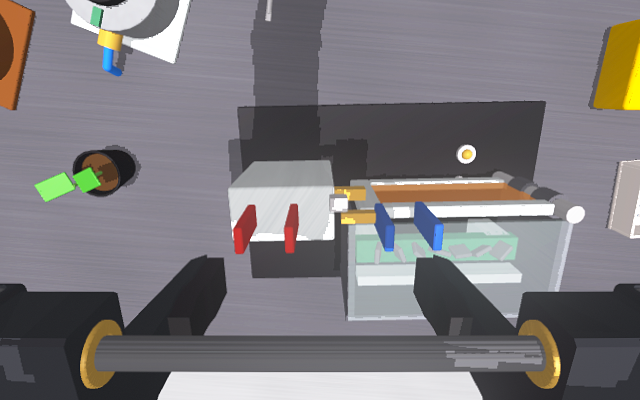

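```bash
python3 -m pendant '[[-2.6,1.7,0,-1,1],[-2.6,1.75,0,0,1],[0,0,0,0,1],[0,0,4,0,1],[0,0,4,0,1],[0,0,3,0,1],[0,0,2,0,1],[0,0,0,0,1]]';python3 -c "
from h import *
plan([.6374,-.1442,.178],95.5)
snap('side','sd1');crop('sd1',320,130,440,250,5,'c5');snap('wrist','w7')"
```

```text
time_s: 10.85
position: [0.6375, -0.1416, 0.2061]
tool_rot: [-3.137, -0.001, 1.669]
ft_force: [0.3, -0.6, -0.0]
finger_gap: 0.0882
pos [ 0.6375 -0.1416  0.2061] yaw 95.65 rp [-1.7976e+02 -8.0000e-02] q [ 0.23  0.76 -0.16  1.5   0.14  0.89  1.69] F [ 0.31 -0.6  -0.01] gap 0.0882 t 10.85
shift cm [-0.26 -0.03  2.81] dist 2.83 turn 0.15
```

View pics/w7.png

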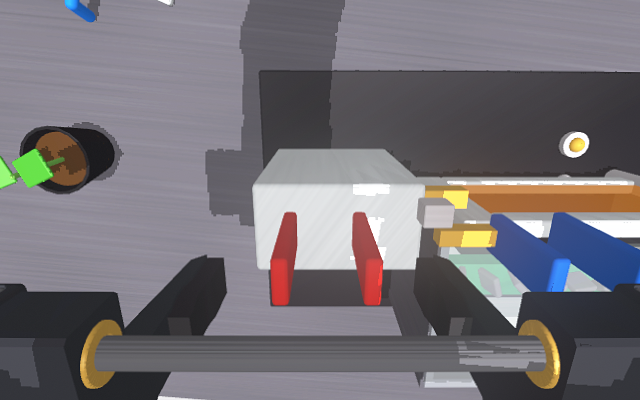

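The red tabs (272–382 px) stand between the open fingers (226–415 px), offset to the right as planned. I'll descend and squeeze.

```bash
python3 -m pendant '[[-0.25,0,1.4,0,1],[0,0,1.4,0,1],[0,0,0,0,1],[0,0,0,0,0.7],[0,0,0,0,0.6],[0,0,0,0,0.5],[0,0,0,0,0.4],[0,0,0,0,0.3]]' 20;python3 -c "
from h import *
plan([.6374,-.1442,.178],95.5)
snap('wrist','w8')"
```

```text
time_s: 11.95
position: [0.6398, -0.1436, 0.18]
tool_rot: [3.141, -0.001, 1.672]
ft_force: [-0.1, -7.5, -2.3]
finger_gap: 0.04
pos [ 0.6398 -0.1436  0.18  ] yaw 95.78 rp [ 1.7998e+02 -6.0000e-02] q [ 0.23  0.8  -0.16  1.52  0.15  0.83  1.69] F [-0.06 -7.49 -2.26] gap 0.04 t 11.95
shift cm [-0.03 -0.25  0.2 ] dist 0.32 turn 0.28
```

View pics/w8.png

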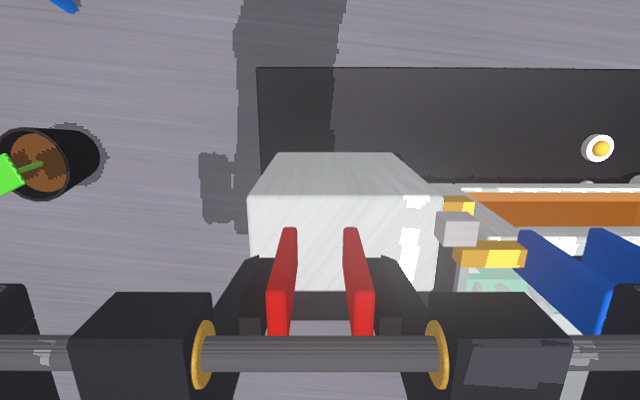

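Gap is 40 mm and still closing, so I'll let it finish.

```bash
python3 -m pendant '[[0,0,0,0,0.25],[0,0,0,0,0.25],[0,0,0,0,0.25],[0,0,0,0,0.25],[0,0,0,0,0.25],[0,0,0,0,0.25]]' 25;python3 -c "
from h import *
plan([.6374,-.1442,.178],95.5)"
```

```text
time_s: 12.75
position: [0.64, -0.145, 0.1799]
tool_rot: [3.141, 0.001, 1.67]
ft_force: [1.0, 0.4, 2.0]
finger_gap: 0.0373
pos [ 0.64   -0.145   0.1799] yaw 95.7 rp [1.7995e+02 3.0000e-02] q [ 0.24  0.8  -0.16  1.52  0.15  0.83  1.69] F [1.   0.36 1.98] gap 0.0373 t 12.75
shift cm [ 0.11 -0.25  0.19] dist 0.33 turn 0.2
```

Gap settled at 37.3 mm and the force balanced, so the catch is fully drawn. I'll release and rise, then check.

```bash
python3 -m pendant '[[0,0,0,0,1],[0,0,0,0,1],[0,0,0,0,1],[0,0,0,0,1],[0,0,-3,0,1],[0,0,-4,0,1],[0,0,-4,0,1],[0,0,-1,0,1]]';python3 -m pendant '[[3,-1,0,0,1],[3,0,0,0,1],[3,-0.5,0,0,1],[3,0,0,0,1],[1,0,0,0,1],[0,0,0,0,1],[0,0,0,0,1]]';python3 -c "
from h import *
plan([.6245,-.0115,.178],95.5)
snap('wrist','w9');tabs('w9')"
```

```text
time_s: 13.75
position: [0.641, -0.1449, 0.3026]
tool_rot: [3.136, 0.001, 1.67]
ft_force: [-0.8, 0.4, -1.3]
finger_gap: 0.088
time_s: 14.62
position: [0.6118, -0.0188, 0.2993]
tool_rot: [-3.141, 0.001, 1.668]
ft_force: [0.9, -0.9, 0.2]
finger_gap: 0.0879
pos [ 0.6118 -0.0188  0.2993] yaw 95.58 rp [-1.7997e+02  7.0000e-02] q [ 0.05  0.61 -0.17  1.53  0.12  1.02  1.52] F [ 0.88 -0.9   0.2 ] gap 0.0879 t 14.625
shift cm [ 0.62  1.34 12.13] dist 12.22 turn 0.08
red [154. 221.] 2890 top 856 [ 0.6374 -0.1438  0.2132] [ 0.624 -0.164  0.209] [ 0.652 -0.124  0.216]
blue [296. 222.] 628 top 348 [ 0.6265 -0.0352  0.2136] [ 0.616 -0.04   0.209] [ 0.639 -0.031  0.216]
blue [348. 222.] 671 top 368 [0.6224 0.0039 0.2136] [ 0.611 -0.001  0.209] [0.635 0.009 0.216]
```

View pics/w9.png

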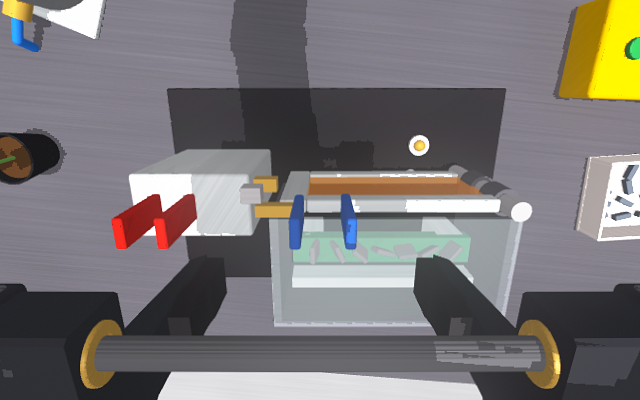

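The red tabs now span 40 mm (y −0.164 to −0.124), so the catch is drawn. The blue grips are at (296,222) and (348,222). I'll descend over the handle.

```bash
python3 -m pendant '[[0.7,1.3,0,0,1],[0,0,3,0,1],[0,0,3,0,1],[0,0,2,0,1],[0,0,0,0,1],[0,0,0,0,1]]';python3 -c "
from h import *
plan([.624,-.0107,.178],95.5)
snap('wrist','w10')"
```

```text
time_s: 15.42
position: [0.6247, -0.0093, 0.2205]
tool_rot: [3.14, 0.0, 1.669]
ft_force: [-0.8, -0.5, -0.1]
finger_gap: 0.0881
pos [ 0.6247 -0.0093  0.2205] yaw 95.65 rp [1.7991e+02 1.0000e-02] q [ 0.03  0.71 -0.16  1.59  0.14  0.86  1.49] F [-0.84 -0.48 -0.13] gap 0.0881 t 15.425
shift cm [-0.14 -0.09  4.25] dist 4.26 turn 0.15
```

View pics/w10.png

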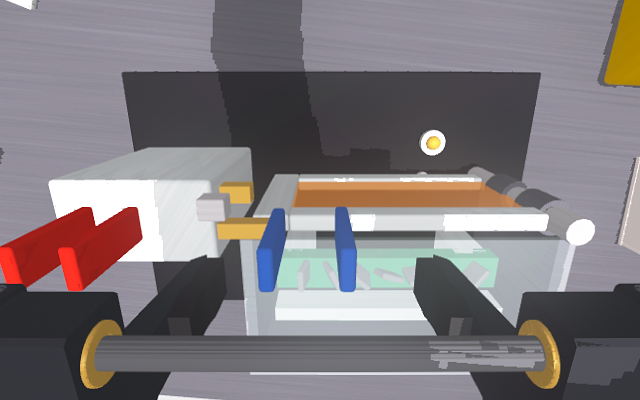

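```bash
python3 -m pendant '[[-0.1,0,2,0,1],[0,0,2.1,0,1],[0,0,0,0,1],[0,0,0,0,0.6],[0,0,0,0,0.5],[0,0,0,0,0.4],[0,0,0,0,0.3],[0,0,0,0,0.25]]' 25;python3 -m pendant '[[0,0,0,0,0.25],[0,0,0,0,0.25],[0,0,0,0,0.25],[0,0,0,0,0.25],[0,0,0,0,0.25]]' 30; python3 -c "
from h import *
plan([.624,-.0107,.178],95.5)
snap('wrist','w11')"
```

```text
time_s: 16.48
position: [0.6248, -0.0119, 0.1793]
tool_rot: [3.14, 0.003, 1.668]
ft_force: [-0.7, 2.6, 5.0]
finger_gap: 0.0402
time_s: 17.1
position: [0.6248, -0.0106, 0.1794]
tool_rot: [3.14, 0.001, 1.67]
ft_force: [0.7, -3.8, 5.5]
finger_gap: 0.0375
pos [ 0.6248 -0.0106  0.1794] yaw 95.68 rp [1.7992e+02 8.0000e-02] q [ 0.03  0.76 -0.15  1.63  0.15  0.77  1.47] F [ 0.66 -3.75  5.5 ] gap 0.0375 t 17.1
shift cm [-0.01 -0.08  0.14] dist 0.16 turn 0.18
```

View pics/w11.png

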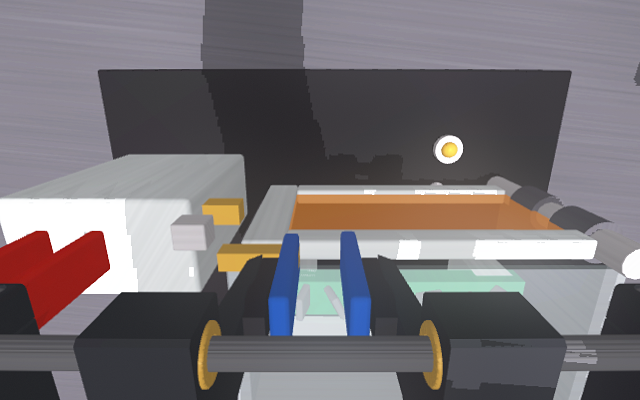

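The view shows both fingers closed on the blue grips at (285,285) and (355,285). Gap is 37.5 mm, so they are fully squeezed. I'll start the swing along the arc with r = 162 mm.

```bash
python3 -m pendant '[[0.02,-0.85,0,3,0.2],[0.02,-0.85,0,3,0.2],[0.02,-0.85,0,3,0.2],[0.02,-0.85,0,3,0.2],[0,0,0,0,0.2]]' 35; python3 -c "
from h import *
plan([.624,-.0107,.178],95.5)
snap('wrist','w12')"
```

```text
time_s: 17.77
position: [0.5908, -0.01, 0.1793]
tool_rot: [3.139, 0.001, 1.46]
ft_force: [1.7, -2.9, 4.5]
finger_gap: 0.0374
pos [ 0.5908 -0.01    0.1793] yaw 83.68 rp [1.7988e+02 3.0000e-02] q [-0.01  0.72 -0.09  1.74  0.1   0.69  1.31] F [ 1.71 -2.86  4.54] gap 0.0374 t 17.775
shift cm [0.3  3.31 0.14] dist 3.32 turn -11.82
```

View pics/w12.png

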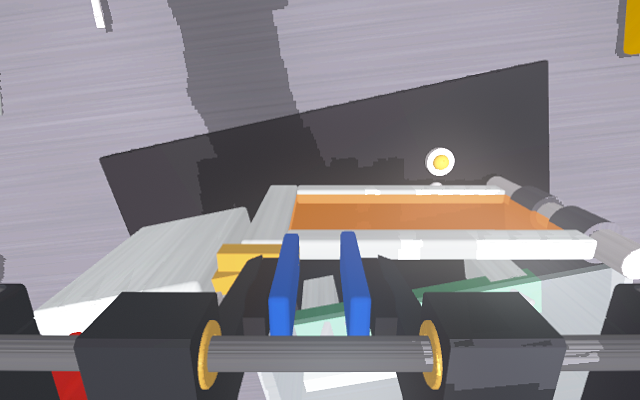

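The gate comes along: the panel and grips are fixed in the wrist view while the base plate has rotated. Forces are small, so I'll go on.

```bash
python3 -m pendant '[[0.04,-1.13,0,4,0.2],[0.04,-1.13,0,4,0.2],[0.04,-1.13,0,4,0.2],[0.04,-1.13,0,4,0.2],[0.04,-1.13,0,4,0.2],[0.04,-1.13,0,4,0.2],[0.04,-1.13,0,4,0.2],[0.04,-1.13,0,4,0.2]]'; python3 -c "
from h import *
plan([.624,-.0107,.178],95.5)
print(state()['ft_torque'])"
```

```text
time_s: 18.82
position: [0.5083, 0.0248, 0.1793]
tool_rot: [3.14, -0.002, 0.9]
ft_force: [1.6, -1.1, 6.9]
finger_gap: 0.0376
pos [0.5083 0.0248 0.1793] yaw 51.59 rp [ 1.7994e+02 -9.0000e-02] q [-0.18  0.63  0.07  1.98 -0.09  0.53  0.85] F [ 1.61 -1.05  6.92] gap 0.0376 t 18.825
shift cm [ 4.41 11.27  0.15] dist 12.11 turn -43.91
[-0.9430088   0.06106989 -0.10532963]
```

```bash
python3 -m pendant '[[0.04,-1.13,0,4,0.2],[0.04,-1.13,0,4,0.2],[0.04,-1.13,0,4,0.2],[0.04,-1.13,0,4,0.2],[0.04,-1.13,0,4,0.2],[0.04,-1.13,0,4,0.2],[0.04,-1.13,0,4,0.2],[0.02,-0.85,0,3,0.2]]'; python3 -m pendant '[[0,0,0,0,0.2],[0,0,0,0,0.2],[0,0,0,0,0.2],[0,0,0,0,0.2]]';python3 -c "
from h import *
plan([.624,-.0107,.178],95.5)
snap('wrist','w13');snap('scene','s13');crop('s13',270,80,450,350,2,'c13')
s=state();print(s['ft_torque'],np.abs(s['dq']).max())"
```

```text
time_s: 19.82
position: [0.4579, 0.0953, 0.1792]
tool_rot: [3.142, -0.003, 0.36]
ft_force: [3.9, -3.0, 6.4]
finger_gap: 0.0374
time_s: 20.32
position: [0.4581, 0.0949, 0.1792]
tool_rot: [-3.141, -0.003, 0.361]
ft_force: [3.2, -1.7, 8.9]
finger_gap: 0.0376
pos [0.4581 0.0949 0.1792] yaw 20.71 rp [-179.99   -0.19] q [-0.45  0.61  0.24  2.11 -0.31  0.46  0.38] F [ 3.22 -1.66  8.92] gap 0.0376 t 20.325
shift cm [11.79 15.75  0.15] dist 19.67 turn -74.79
[-0.76407917 -0.00639289 -0.15941336] 0.0017557866194101838
```

View pics/w13.png

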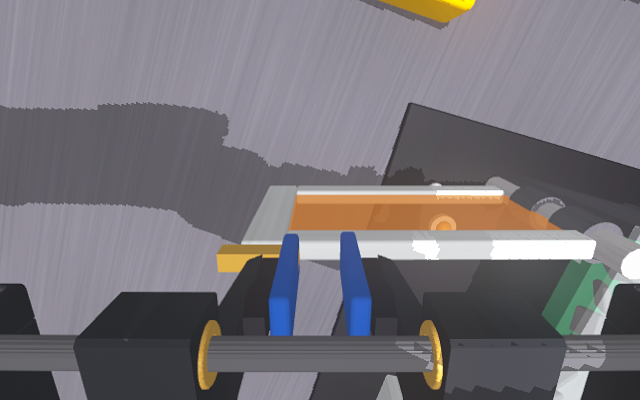

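View pics/c13.png

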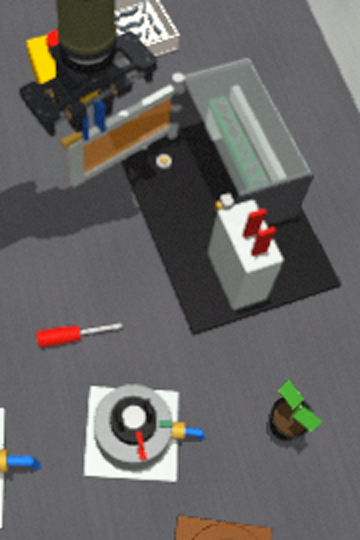

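The wrist view shows both fingers still on the blue grips at (285,285) and (355,285). The scene crop shows the gate swung about 75° (≈1.31 rad), the red tabs drawn together and the collar pointer over its mark. The pot, screwdriver and tray look untouched, and the arm is at rest.

```bash
python3 -c "
from cell import finish_job
print(finish_job())"
```

```text
the job is handed in; nothing more can be done
None
```

I locked the air collar, drew the red catch, squeezed the handle's grips and swung the gate wide open. I handed in at about 20 s, still holding the gate by its handle. `finish_job` gives no verdict, so the results below come from the cameras and the robot's own readings.

- **Collar:** I turned the smaller grey isolator's collar about 49.5° clockwise. The follow-up picture put the pointer within about 2° of the red mark (roughly 1.22–1.25 rad); the mark was partly hidden by the pointer.
- **Red catch:** the fingers closed to 37.3 mm on the tabs. Afterwards the camera showed the tabs about 40 mm over their outer faces, against 38 mm nominal when fully drawn.
- **Gate:** the gap on the grips stayed between 37.4 and 37.6 mm at 35 N grip while the tool turned 75°. That puts the gate at about 1.31 rad, worked out from the tool pose because the joint value cannot be read. The arm was at rest when I handed in.
- **Bystanders:** the tray, pot and screwdriver looked unmoved in the last scene picture; I did not measure them again.

None of the checks failed. One position reading before the red catch differed by about 7 mm while the arm was settling, so I took a second picture, and the two agreed on the tab positions to within 1 mm.

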